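# Clear coaster chips off the garnish board

### The job

Two sharp chips of a broken stoneware coaster lie on the raised wooden garnish board of the bar cart. Pick up the black scraper block by its ridge, sweep both chips with it off the end of the board into the steel catch tray joined to it, without the gripper touching the chips. Then leave the scraper standing flat on the cleared board and let go of it.

Things in the scene. Friction and masses are not known exactly. Their poses are not given: they have to be found in the camera images.
- scraper: Loose black plastic block, 110 to 225 g, an upside-down T standing on its base. Base 120 mm along its x, 40 along y, 20 high; centred on it a grip ridge 70 mm along x, 22 thick along y, top 65 mm above the underside: pinch it across y. Pushes with either long side face of the base (20 mm from the origin, facing +y and -y). Origin: centre of the underside; z up.
- board: Fixed wooden board, 150 mm along x, 220 along y, flat top 40 mm above the cart top, no rims. Joined to its +y end (edge at y = 110 mm) an open steel tray, y = 110 to 230 mm, x = -75 to 75, floor 5 mm high, 3 mm outer walls 45 mm high, none at the board's edge: chips pushed over it drop in. Chips start within 50 mm of x = 0, y = -40 to 60. Origin: centre of the board's underside; z up.
- chip1: Loose pale stoneware chip, irregular, about 25 x 23 mm and 10 mm thick, about 12 g, lying flat on the board at the start, on its -x half. Origin: centre of the underside.
- chip2: The other pale stoneware chip, of like size, about 25 x 23 mm and 10 mm thick, about 12 g, lying flat on the board at the start, on its +x half. Origin: centre of the underside.
Not all that is in view belongs to the job. What is shaped like the chip2 but orange, pink or purple is not meant.

How it is judged:
By the outcome, as a careful person would: the job done as asked, in the order asked, and still so for the second after the job is handed in, with the robot touching nothing.
It also fails if it takes over 42 s, if anything falls off the work surface, if the arm or the gripper's body presses on something with over 40 N, if the wrist force passes 120 N, or if a joint passes its speed limit or range.

### The arm

A 7-joint arm with a two-finger parallel gripper is mounted at the origin on the work surface. World frame = base frame: x ahead of the robot, y to its left, z up, the work surface at z = 0. Lengths are in m, angles in rad, forces in N, time in s.
With the tool pointing down it reaches from about 0.425 to 1.025 m from the base axis. Payload 9.4 kg.
Tool frame: the origin (TCP) lies on the centre line of the jaws, within the pads' length; the fingertips stand 19 mm ahead of it and the grasp point (between the pads) is the TCP; z points along the fingers, y is the line along which they close (so a half turn about z gives the same grasp; the last joint's range is limited). The gripper opens to 93 mm and grips with 3 to 60 N. Pads are 15 mm wide; open, the fingers measure 128 mm over their backs; the gripper's body (75 mm by 188 mm) begins 65 mm behind the grasp point.
Start: joints at [1.259, 0.599, -0.003, 1.599, 0.002, 0.943, -0.08], TCP at [0.169, -0.705, 0.238] pointing down, gripper open.
Joint ranges: [-2.57, 2.57], [-0.35, 1.97], [-1.29, 1.29], [0.11, 2.56], [-1.05, 4.19], [0.11, 1.86], [-2.63, 2.63]. Speed limits (rad/s): [2.22, 2.22, 3.01, 3.01, 3.14, 3.14, 3.14].

### API

Orientations are given as a unit quaternion [w, x, y, z].
In Python, from cell import * gives the robot as it stands. The module is installed in compiled form; this text tells all that it offers.
- The arm moves only by the shell command python3 -m crank 'ROWS' [OPENING] [FORCE]. ROWS is JSON, a list of rows, each an object of numbers: "dx", "dy", "dz": the shift along the tool's x, y, z in units of 0.4 m (1.0 is 0.4 m); "wx", "wy", "wz": the turn, a rotation vector about the tool's x, y, z in units of pi/4 rad (1.0 is pi/4 rad). In form: [{"dx": .., "dy": .., "dz": .., "wx": .., "wy": .., "wz": ..}, ...]. A call has exactly 5 rows; each row is the pose to reach, as a shift and turn from the pose commanded when the call began, along the tool's axes at that moment; what a row does not reach only later rows make up. A row lasts 1/10 s, in which the tool goes at most 50 mm and 8.59 degrees, less where a joint would pass 70% of its speed; a pose out of reach is approached as far as the arm can. A call with a number of a shift or a turn outside -1 to 1 is refused whole. A call with a gripper value outside its range is refused whole. OPENING is the opening in per cent of the stroke, from 0 (shut) to 100 (fully open), set as the call begins (- or left out, the last holds). The fingers move at their own pace and stop on an object; FORCE is the grip in N (left out, the last holds). Time passes only in rows, so rows that repeat a pose let the fingers close, or fill a call up. It gives the time, the measured TCP pose, the force, the opening and the grip force at its end, in the units of the state.
- state(): the state, without advancing time (a new reading comes with each control period).
- get_image(name): name is "scene" or "side" or "wrist"; returns the picture (400x640x3 uint8, blue, green, red); there is no depth.
- camera_info(name): a dict with "fx", "fy", "cx", "cy" (pixels), "pose" (4x4, takes a point from camera to world coordinates). Camera axes: x right, y down, z forward; pixel columns grow to the right and rows downward; lengths in m; the calibration is good to about 2 mm. A picture is of the moment at which its call begins: read the wrist's pose just before it. camera_info takes no time and is no camera call; for the wrist camera it gives the pose at the moment of the call.
- job_done(): hands the job in; it is judged then, once.
Trained networks look in the newest picture that a camera, given by its name, has taken for a name from the list of things; names that differ only in an ending like _2 or _b are one class to them, and where a whole thing is asked for, a point or a joint stands for the part that bears it (a point fixed in the world has none). Each returns a list of dicts, best first, with "conf" (0 to 1); they miss things now and then, are a little off and sometimes report something else, mostly with a low value. They report only what shows in the picture. A call takes as long as a camera call. They do not tell look-alikes from the thing itself.
- regions_of(camera, target): "region" (400x640 bool, what is visible of it) and "position" ([column, row] in pixels, amid what is visible of it).
The state is a dict: "time_s": time; "joints": joint angles; "joint_vel": joint speeds; "tau": joint torques, N m; "position": TCP position; "ee_rot": TCP orientation; "wrist_force": force on the tool from outside, world axes, zero at the start; "moment": the same for the moment, N m; "grip_width": finger opening in m; "finger_force": force on a finger pad.
Only numpy, scipy, OpenCV 4.12 (cv2) and the standard library are available. Lean on these libraries where they do the work, as an engineer would, in place of code of your own. Each camera call takes 0.05 s, during which the arm holds its last target. There are 200 camera calls.

## Working session

There is one attempt and no reset: what is moved stays moved. The work goes in short steps, Python scripts to look and compute and a shell command to move; the robot and the scene stay as the last step left them, time stands still between calls to the robot, and variables do not carry over. Pictures are saved under pics/ and viewed, at most 10 in all, crops included, and the job is handed in when it is done.

```bash
mkdir -p pics; cat > h.py <<'E'
from cell import *
import numpy as np, cv2
from scipy.spatial.transform import Rotation as R
def ray(cam,px,z,info=None):
    i=info or camera_info(cam); P=np.array(i["pose"]); d=P[:3,:3]@[(px[0]-i["cx"])/i["fx"],(px[1]-i["cy"])/i["fy"],1]
    return P[:3,3]+d*(z-P[2,3])/d[2]
def proj(cam,p):
    i=camera_info(cam); P=np.array(i["pose"]); q=P[:3,:3].T@(np.array(p)-P[:3,3])
    return [i["fx"]*q[0]/q[2]+i["cx"],i["fy"]*q[1]/q[2]+i["cy"]]
E
python3 - <<'E'
from h import *
a=get_image("scene");b=get_image("side");
cv2.imwrite("pics/scene.png",a);cv2.imwrite("pics/side.png",b)
zs={"scraper":.0,"board":.04,"chip1":.05,"chip2":.05}
for c in("scene","side"):
    for t in zs:
        for d in regions_of(c,t)[:4]: print(c,t,round(d["conf"],2),np.round(d["position"]),d["region"].sum(),ray(c,d["position"],zs[t]).round(3))
s=state();print(s["position"],s["ee_rot"],s["time_s"],s["grip_width"])
E
```

```text
scene scraper 0.96 [207. 249.] 2096 [ 0.617 -0.271  0.   ]
scene board 0.7 [424. 172.] 14920 [0.578 0.123 0.04 ]
scene chip1 0.72 [395. 157.] 159 [0.542 0.08  0.05 ]
scene chip1 0.72 [374. 252.] 158 [ 0.709 -0.015  0.05 ]
scene chip1 0.71 [390. 184.] 143 [0.596 0.053 0.05 ]
scene chip1 0.69 [414. 244.] 164 [0.711 0.05  0.05 ]
scene chip2 0.72 [395. 157.] 159 [0.542 0.08  0.05 ]
scene chip2 0.72 [374. 252.] 158 [ 0.709 -0.015  0.05 ]
scene chip2 0.71 [390. 184.] 143 [0.596 0.053 0.05 ]
scene chip2 0.69 [414. 244.] 164 [0.711 0.05  0.05 ]
side scraper 0.91 [312. 167.] 1749 [ 0.63  -0.298  0.   ]
side board 0.76 [302. 326.] 18562 [0.555 0.131 0.04 ]
side chip1 0.83 [204. 339.] 260 [0.668 0.182 0.05 ]
side chip1 0.78 [323. 298.] 257 [0.535 0.088 0.05 ]
side chip1 0.77 [222. 295.] 206 [0.671 0.107 0.05 ]
side chip1 0.74 [233. 264.] 156 [0.675 0.048 0.05 ]
side chip2 0.83 [204. 339.] 260 [0.668 0.182 0.05 ]
side chip2 0.78 [323. 298.] 257 [0.535 0.088 0.05 ]
side chip2 0.77 [222. 295.] 206 [0.671 0.107 0.05 ]
side chip2 0.74 [233. 264.] 156 [0.675 0.048 0.05 ]
[ 0.16865755 -0.70509729  0.23758284] [-2.42132682e-05  9.93115329e-01  1.17140694e-01 -2.15217105e-05] 0.5 0.09279518745955909
```

View pics/scene.png

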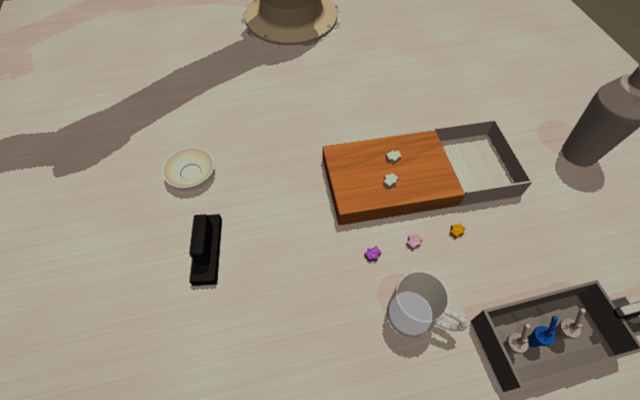

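View pics/side.png

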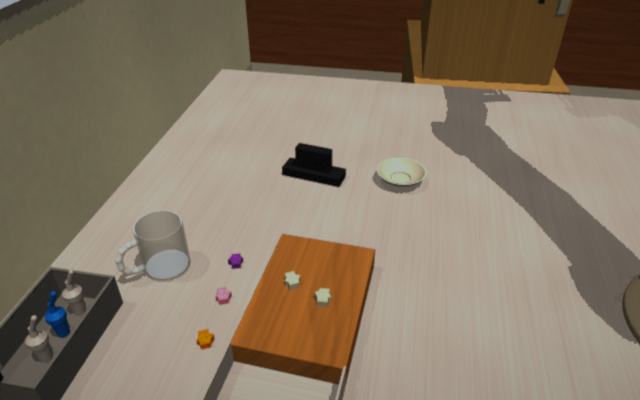

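The pale chips are at (395,157) and (390,180) in the scene view and at (323,298) and (292,280) in the side view. The decoys, purple (374,252), pink (414,244) and orange (458,230), lie off the board. The scraper is at (207,249), and the bowl, mug and caddy don't matter here. Next I fit the board and scraper poses and check the chips in one crop.

```bash
cat > fit.py <<'E'
from h import *
from scipy.optimize import minimize
def box(x0,x1,y0,y1,z0,z1): return np.array([[x,y,z] for x in(x0,x1) for y in(y0,y1) for z in(z0,z1)])
SCR=[box(-.06,.06,-.02,.02,0,.02),box(-.035,.035,-.011,.011,.02,.065)]
BRD=[box(-.075,.075,-.11,.11,0,.04)]
def pose(p,pts): 
    c,s=np.cos(p[2]),np.sin(p[2]); return pts@np.array([[c,s,0],[-s,c,0],[0,0,1]])+[p[0],p[1],p[3] if len(p)>3 else 0]
def sil(cam,boxes,p):
    m=np.zeros((400*4,640*4),np.uint8)
    for b in boxes:
        q=np.array([proj(cam,v) for v in pose(p,b)]); cv2.fillConvexPoly(m,cv2.convexHull(np.round(q*4+1.5).astype(np.int32)),255)
    return cv2.resize(m,(640,400),interpolation=cv2.INTER_AREA)/255.
def fit(masks,boxes,p0,z=0):
    f=lambda p:sum(np.abs(sil(c,boxes,[*p[:2],p[2],z])-m).sum()/m.sum() for c,m in masks.items())
    r=minimize(f,p0,method="Nelder-Mead",options=dict(initial_simplex=np.array([p0]+[np.array(p0)+d for d in np.diag([.03,.03,.25])]),xatol=2e-4,maxiter=250))
    return r.x,r.fun
E
python3 - <<'E'
from fit import *
im={c:cv2.imread(f"pics/{c}.png") for c in("scene","side")}
bm={}
for c in im:
    h=cv2.cvtColor(im[c],cv2.COLOR_BGR2HSV); m=((h[...,0]<18)&(h[...,1]>170)&(h[...,2]>60)).astype(np.uint8)
    m[:200 if c=="side" else 100]=0
    m=cv2.morphologyEx(m,cv2.MORPH_OPEN,np.ones((3,3)))
    n,l,st,_=cv2.connectedComponentsWithStats(m); k=1+st[1:,4].argmax(); m=(l==k).astype(np.uint8)
    cs,_=cv2.findContours(m,cv2.RETR_EXTERNAL,cv2.CHAIN_APPROX_NONE); m[:]=0; cv2.drawContours(m,cs,-1,1,-1); bm[c]=m.astype(float)
B=[fit(bm,BRD,[.58,.07,a]) for a in(-.2,.2)]; B=min(B,key=lambda t:t[1]); print("board",B[0].round(4),B[1])
sm={}
for c in im:
    get_image(c); sm[c]=regions_of(c,"scraper")[0]["region"].astype(float)
S=min([fit(sm,SCR,[.62,-.285,a]) for a in(-.2,.2)],key=lambda t:t[1]); print("scr",S[0].round(4),S[1])
np.save("b.npy",B[0]);np.save("s.npy",S[0])
x,y,a=B[0]; Rb=np.array([[np.cos(a),-np.sin(a)],[np.sin(a),np.cos(a)]])
for c,ps in dict(scene=[(395,157),(390,184-4)],side=[(323,298),(292,280)]).items():
    for p in ps:
        w=ray(c,p,.046); print(c,p,w.round(3),(Rb.T@(w[:2]-[x,y])).round(3))
    v=im[c].copy()
    for bx,p in((BRD,B[0]),(SCR,S[0])):
        cs,_=cv2.findContours((sil(c,bx,p)>.5).astype(np.uint8),cv2.RETR_EXTERNAL,cv2.CHAIN_APPROX_NONE); cv2.drawContours(v,cs,-1,(0,255,0),1)
    im[c]=v
A=cv2.resize(im["scene"][110:310,170:490],(640,400)); cv2.imwrite("pics/crop.png",A)
E
```

```text
Traceback (most recent call last):
  File "fit.py", line 15, in fit
    r=minimize(f,p0,method="Nelder-Mead",options=dict(initial_simplex=np.array([p0]+[np.array(p0)+d for d in np.diag([.03,.03,.25])]),xatol=2e-4,maxiter=250))
  File "fit.py", line 14, in <lambda>
    f=lambda p:sum(np.abs(sil(c,boxes,[*p[:2],p[2],z])-m).sum()/m.sum() for c,m in masks.items())
               ~~~^^^^^^^^^^^^^^^^^^^^^^^^^^^^^^^^^^^^^^^^^^^^^^^^^^^^^^^^^^^^^^^^^^^^^^^^^^^^^^^
  File "fit.py", line 14, in <genexpr>
    f=lambda p:sum(np.abs(sil(c,boxes,[*p[:2],p[2],z])-m).sum()/m.sum() for c,m in masks.items())
                          ~~~^^^^^^^^^^^^^^^^^^^^^^^^^
  File "fit.py", line 11, in sil
    q=np.array([proj(cam,v) for v in pose(p,b)]); cv2.fillConvexPoly(m,cv2.convexHull(np.round(q*4+1.5).astype(np.int32)),255)
                ~~~~^^^^^^^
  File "h.py", line 8, in proj
    i=camera_info(cam); P=np.array(i["pose"]); q=P[:3,:3].T@(np.array(p)-P[:3,3])
ValueError: time passes only in moves, steps and waits
```

```bash
sed -i '3a import functools\n_ci=camera_info\n@functools.lru_cache(None)\ndef camera_info(n): return _ci(n)' h.py
cat > m.py <<'E'
from fit import *
im={c:cv2.imread(f"pics/{c}.png") for c in("scene","side")}
bm={}
for c in im:
    h=cv2.cvtColor(im[c],cv2.COLOR_BGR2HSV); m=((h[...,0]<18)&(h[...,1]>170)&(h[...,2]>60)).astype(np.uint8)
    m[:200 if c=="side" else 100]=0
    m=cv2.morphologyEx(m,cv2.MORPH_OPEN,np.ones((3,3)))
    n,l,st,_=cv2.connectedComponentsWithStats(m); k=1+st[1:,4].argmax(); m=(l==k).astype(np.uint8)
    cs,_=cv2.findContours(m,cv2.RETR_EXTERNAL,cv2.CHAIN_APPROX_NONE); m[:]=0; cv2.drawContours(m,cs,-1,1,-1); bm[c]=m.astype(float)
B=[fit(bm,BRD,[.58,.07,a]) for a in(-.2,.2)]; B=min(B,key=lambda t:t[1]); print("board",B[0].round(4),B[1])
sm={}
for c in im:
    get_image(c); sm[c]=regions_of(c,"scraper")[0]["region"].astype(float)
S=min([fit(sm,SCR,[.62,-.285,a]) for a in(-.2,.2)],key=lambda t:t[1]); print("scr",S[0].round(4),S[1])
np.save("b.npy",B[0]);np.save("s.npy",S[0])
x,y,a=B[0]; Rb=np.array([[np.cos(a),-np.sin(a)],[np.sin(a),np.cos(a)]])
for c,ps in dict(scene=[(395,157),(390,184-4)],side=[(323,298),(292,280)]).items():
    for p in ps:
        w=ray(c,p,.046); print(c,p,w.round(3),(Rb.T@(w[:2]-[x,y])).round(3))
    v=im[c].copy()
    for bx,p in((BRD,B[0]),(SCR,S[0])):
        cs,_=cv2.findContours((sil(c,bx,p)>.5).astype(np.uint8),cv2.RETR_EXTERNAL,cv2.CHAIN_APPROX_NONE); cv2.drawContours(v,cs,-1,(0,255,0),1)
    im[c]=v
A=cv2.resize(im["scene"][110:310,170:490],(640,400)); cv2.imwrite("pics/crop.png",A)
E
python3 m.py
```

```text
board [ 0.5583  0.0659 -0.0467] 0.18962058151699251
scr [ 0.6217 -0.27   -0.1526] 0.16473820931601144
scene (395, 157) [0.539 0.082 0.046] [-0.02   0.015]
scene (390, 180) [0.585 0.056 0.046] [ 0.027 -0.008]
side (323, 298) [0.536 0.083 0.046] [-0.023  0.017]
side (292, 280) [0.585 0.059 0.046] [ 0.027 -0.006]
```

View pics/crop.png

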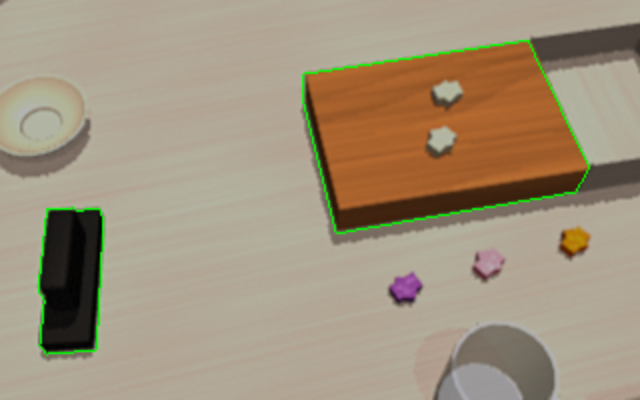

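The crop shows the two pale chips on the board at crop (447,92) and (441,139). The fitted outlines match the board and scraper, and the coloured look-alikes lie off the board. Next I approach above the scraper.

```bash
cat > go.py <<'E'
from h import *
import sys
def go(x,y,z,yaw):
    s=state(); q=s["ee_rot"]; r=R.from_quat([q[1],q[2],q[3],q[0]])
    t=R.from_euler("z",yaw)*R.from_euler("x",np.pi)
    d=r.inv().apply(np.array([x,y,z])-s["position"])/.4; w=(r.inv()*t).as_rotvec()/(np.pi/4)
    print("t",round(s["time_s"],2),"pos",s["position"].round(4),"d",d.round(4),"w",w.round(4),"F",np.round(s["wrist_force"],1),"gw",round(s["grip_width"],4))
if __name__=="__main__": go(*map(float,sys.argv[1:]))
E
python3 go.py .6217 -.27 .2 -.1526
```

```text
t 0.7 pos [ 0.1687 -0.7051  0.2376] d [ 1.3546 -0.7944  0.094 ] w [-0.      0.      0.4933] F [-0.4 -0.3 -0.3] gw 0.0931
```

```bash
python3 -m crank '[{"dx":0.54,"dy":-0.32,"dz":0.03,"wz":0.493},{"dx":0.54,"dy":-0.32,"dz":0.03,"wz":0.493},{"dx":0.54,"dy":-0.32,"dz":0.03,"wz":0.493},{"dx":0.54,"dy":-0.32,"dz":0.03,"wz":0.493},{"dx":0.54,"dy":-0.32,"dz":0.03,"wz":0.493}]' 100
python3 go.py .6217 -.27 .2 -.1526
```

```text
t 0.7 pos [ 0.1687 -0.7051  0.2376] d [ 1.3546 -0.7944  0.094 ] w [-0.      0.      0.4933] F [-0.4 -0.3 -0.3] gw 0.0931invalid input
```

```bash
python3 -m crank '[{"dx":0.54,"dy":-0.32,"dz":0.03,"wx":0,"wy":0,"wz":0.493},{"dx":0.54,"dy":-0.32,"dz":0.03,"wx":0,"wy":0,"wz":0.493},{"dx":0.54,"dy":-0.32,"dz":0.03,"wx":0,"wy":0,"wz":0.493},{"dx":0.54,"dy":-0.32,"dz":0.03,"wx":0,"wy":0,"wz":0.493},{"dx":0.54,"dy":-0.32,"dz":0.03,"wx":0,"wy":0,"wz":0.493}]' 100
python3 go.py .6217 -.27 .2 -.1526
```

```text
time_s: 1.2
position: [0.3493, -0.5298, 0.2258]
ee_rot: [0.0, 0.997, -0.076, 0.0]
wrist_force: [-0.0, -0.6, -0.4]
grip_width: 0.0929
finger_force: 0.0
t 1.2 pos [ 0.3493 -0.5298  0.2258] d [ 0.5743 -0.7455  0.0644] w [ 0.0005 -0.0004  0.0001] F [-0.  -0.6 -0.4] gw 0.0929
```

```bash
python3 -m crank '[{"dx":0.57,"dy":-0.74,"dz":0.06,"wx":0,"wy":0,"wz":0},{"dx":0.57,"dy":-0.74,"dz":0.06,"wx":0,"wy":0,"wz":0},{"dx":0.57,"dy":-0.74,"dz":0.06,"wx":0,"wy":0,"wz":0},{"dx":0.57,"dy":-0.74,"dz":0.06,"wx":0,"wy":0,"wz":0},{"dx":0.57,"dy":-0.74,"dz":0.06,"wx":0,"wy":0,"wz":0}]' >/dev/null
python3 go.py .6217 -.27 .2 -.1526
python3 - <<'E'
from h import *
a=get_image("wrist");cv2.imwrite("pics/w1.png",a)
for d in regions_of("wrist","scraper")[:2]: print(d["conf"],d["position"],d["region"].sum())
E
```

```text
t 1.7 pos [ 0.5298 -0.3575  0.2098] d [ 0.1938 -0.2512  0.0245] w [ 0.0003 -0.0006  0.0002] F [-0.  -1.1 -0.3] gw 0.0931
0.74 [223.3, 103.4] 5435
```

View pics/w1.png

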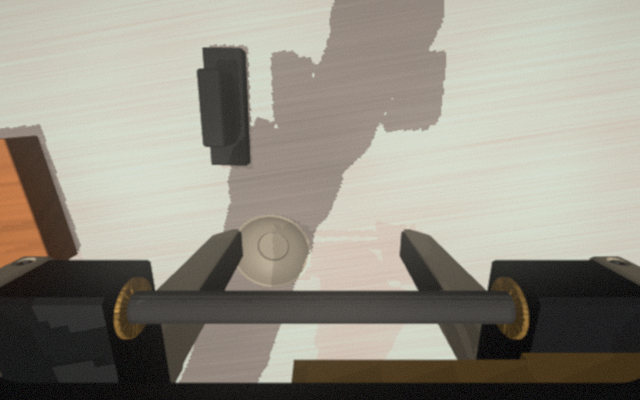

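The wrist view shows the scraper at (223,103), nearly aligned with the tool. I refine its pose from this view.

```bash
python3 - <<'E'
from fit import *
im=get_image("wrist"); m=regions_of("wrist","scraper")[0]["region"].astype(float)
s=np.load("s.npy")
for z in (0,): print(fit({"wrist":m},SCR,list(s)))
E
python3 go.py .6217 -.27 .2 -.1526
```

```text
(array([ 0.61634349, -0.27650156, -0.17822149]), np.float64(0.047691407650644474))
t 1.9 pos [ 0.5295 -0.3576  0.2095] d [ 0.1953 -0.2508  0.0237] w [-0.0003  0.0002  0.0046] F [ 0.1 -1.6 -0.7] gw 0.0926
```

```bash
python3 go.py .617 -.2757 .12 -.178
```

```text
t 1.9 pos [ 0.5295 -0.3576  0.2095] d [ 0.1858 -0.2349  0.2237] w [-0.0003  0.0002  0.0369] F [ 0.1 -1.6 -0.7] gw 0.0926
```

```bash
python3 -m crank '[{"dx":0.186,"dy":-0.235,"dz":0.1,"wx":0,"wy":0,"wz":0.035},{"dx":0.186,"dy":-0.235,"dz":0.1,"wx":0,"wy":0,"wz":0.035},{"dx":0.186,"dy":-0.235,"dz":0.224,"wx":0,"wy":0,"wz":0.035},{"dx":0.186,"dy":-0.235,"dz":0.224,"wx":0,"wy":0,"wz":0.035},{"dx":0.186,"dy":-0.235,"dz":0.224,"wx":0,"wy":0,"wz":0.035}]' >/dev/null
python3 - <<'E'
from fit import *
im=get_image("wrist"); cv2.imwrite("pics/w2.png",im); 
for d in regions_of("wrist","scraper")[:1]:
  print(d["region"].sum(), fit({"wrist":d["region"].astype(float)},SCR,[.617,-.2757,-.178]))
E
python3 go.py .617 -.2757 .047 -.178
```

```text
6716 (array([ 0.62207388, -0.271166  , -0.1768186 ]), np.float64(0.019148886475376332))
t 2.5 pos [ 0.615  -0.2802  0.1211] d [ 0.0029 -0.0124  0.1852] w [ 0.002   0.     -0.0063] F [ 0.4 -0.6  1. ] gw 0.0935
```

View pics/w2.png

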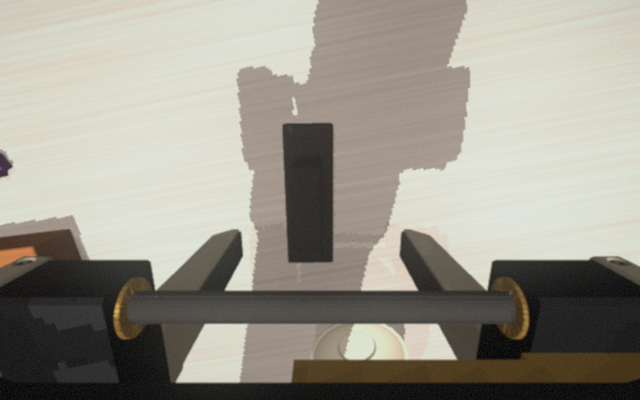

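The scraper is now at (310,193), almost centred between the fingers (about 320). I descend with a small correction.

```bash
python3 go.py .621 -.272 .047 -.177
```

```text
t 2.5 pos [ 0.615  -0.2802  0.1211] d [ 0.011  -0.0233  0.1852] w [ 0.002   0.     -0.0075] F [ 0.4 -0.6  1. ] gw 0.0935
```

```bash
python3 -m crank '[{"dx":0.011,"dy":-0.023,"dz":0.05,"wx":0,"wy":0,"wz":-0.006},{"dx":0.011,"dy":-0.023,"dz":0.11,"wx":0,"wy":0,"wz":-0.006},{"dx":0.011,"dy":-0.023,"dz":0.16,"wx":0,"wy":0,"wz":-0.006},{"dx":0.011,"dy":-0.023,"dz":0.185,"wx":0,"wy":0,"wz":-0.006},{"dx":0.011,"dy":-0.023,"dz":0.185,"wx":0,"wy":0,"wz":-0.006}]' && python3 -m crank '[{"dx":0,"dy":0,"dz":0,"wx":0,"wy":0,"wz":0},{"dx":0,"dy":0,"dz":0,"wx":0,"wy":0,"wz":0},{"dx":0,"dy":0,"dz":0,"wx":0,"wy":0,"wz":0},{"dx":0,"dy":0,"dz":0,"wx":0,"wy":0,"wz":0},{"dx":0,"dy":0,"dz":0,"wx":0,"wy":0,"wz":0}]' 10 35 && python3 -m crank '[{"dx":0,"dy":0,"dz":0,"wx":0,"wy":0,"wz":0},{"dx":0,"dy":0,"dz":0,"wx":0,"wy":0,"wz":0},{"dx":0,"dy":0,"dz":0,"wx":0,"wy":0,"wz":0},{"dx":0,"dy":0,"dz":0,"wx":0,"wy":0,"wz":0},{"dx":0,"dy":0,"dz":0,"wx":0,"wy":0,"wz":0}]'
python3 go.py .621 -.272 .14 -.177
```

```text
time_s: 3.0
position: [0.6214, -0.2709, 0.0464]
ee_rot: [0.0, 0.996, -0.089, -0.0]
wrist_force: [-0.2, -1.0, 0.4]
grip_width: 0.0929
finger_force: 0.0
time_s: 3.5
position: [0.6224, -0.2692, 0.0464]
ee_rot: [0.0, 0.996, -0.087, 0.0]
wrist_force: [-0.6, -0.2, 0.1]
grip_width: 0.0576
finger_force: 0.0
time_s: 4.0
position: [0.6222, -0.2692, 0.046]
ee_rot: [0.0, 0.996, -0.087, -0.0]
wrist_force: [-1.2, -0.4, -1.6]
grip_width: 0.0217
finger_force: 35.0
t 4.0 pos [ 0.6222 -0.2692  0.046 ] d [-0.0018  0.0075 -0.2351] w [0.     0.0002 0.0024] F [-1.2 -0.4 -1.6] gw 0.0217
```

```bash
python3 -m crank '[{"dx":0,"dy":0,"dz":-0.08,"wx":0,"wy":0,"wz":0},{"dx":0,"dy":0,"dz":-0.18,"wx":0,"wy":0,"wz":0},{"dx":0,"dy":0,"dz":-0.26,"wx":0,"wy":0,"wz":0},{"dx":0,"dy":0,"dz":-0.26,"wx":0,"wy":0,"wz":0},{"dx":0,"dy":0,"dz":-0.26,"wx":0,"wy":0,"wz":0}]'
python3 go.py .5582 -.0012 .14 -.0467
```

```text
time_s: 4.5
position: [0.6223, -0.2691, 0.1504]
ee_rot: [0.0, 0.996, -0.087, 0.0]
wrist_force: [-0.4, 0.4, -1.7]
grip_width: 0.0218
finger_force: 35.0
t 4.5 pos [ 0.6223 -0.2691  0.1504] d [-0.2744 -0.6317  0.0258] w [ 0.0002 -0.0011 -0.1635] F [-0.4  0.4 -1.7] gw 0.0218
```

```bash
python3 -m crank '[{"dx":-0.05,"dy":-0.1,"dz":0,"wx":0,"wy":0,"wz":-0.08},{"dx":-0.1,"dy":-0.2,"dz":0,"wx":0,"wy":0,"wz":-0.164},{"dx":-0.16,"dy":-0.3,"dz":0,"wx":0,"wy":0,"wz":-0.164},{"dx":-0.22,"dy":-0.38,"dz":0,"wx":0,"wy":0,"wz":-0.164},{"dx":-0.27,"dy":-0.46,"dz":0,"wx":0,"wy":0,"wz":-0.164}]'
python3 - <<'E'
from h import *
a=get_image("wrist");cv2.imwrite("pics/w3.png",a)
for d in regions_of("wrist","chip1")[:6]: print(round(d["conf"],2),np.round(d["position"]),ray("wrist",d["position"],.046).round(3))
E
python3 go.py .5582 -.0012 .14 -.0467
```

```text
time_s: 5.0
position: [0.5456, -0.0675, 0.1484]
ee_rot: [-0.0, 1.0, -0.023, -0.002]
wrist_force: [-0.2, 0.9, -1.8]
grip_width: 0.0217
finger_force: 35.0
0.95 [152.  37.] [0.677 0.056 0.046]
0.9 [149. 219.] [0.535 0.086 0.046]
0.8 [240.  28.] [ 0.68  -0.01   0.046]
0.71 [60. 42.] [0.676 0.125 0.046]
0.66 [168. 164.] [0.583 0.061 0.046]
t 5.1 pos [ 0.5449 -0.0637  0.1484] d [ 0.027  -0.1573  0.0212] w [-0.0029  0.0066  0.0089] F [ 0.3  0.1 -1.3] gw 0.0216
```

View pics/w3.png

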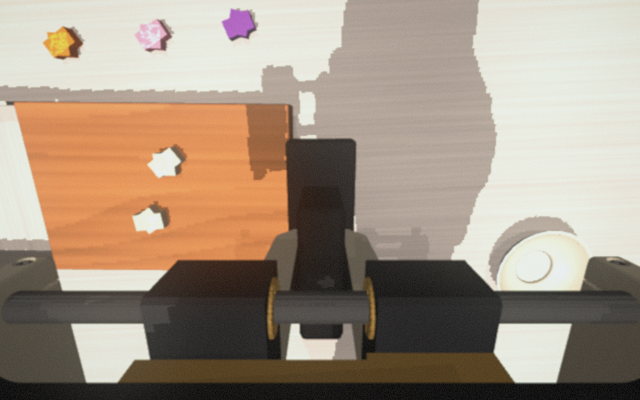

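The wrist view shows the chips at (165,162) and (149,220) on the board. The board's +x edge is at about row 104, from column 14 (tray joint) to column 290. I check the board pose from these corners.

```bash
python3 - <<'E'
from h import *
for p in((290,104),(15,103),(57,269)): print(ray("wrist",p,.04).round(4))
b=np.load("b.npy");c,s=np.cos(b[2]),np.sin(b[2])
M=np.array([[c,-s],[s,c]])
for q in((.075,-.11),(.075,.11),(-.075,.11)): print((M@q+b[:2]).round(4))
print("hover",M@[.003,-.067]+b[:2],"end",M@[.003,.1]+b[:2])
E
```

```text
[ 0.6257 -0.0422  0.04  ]
[0.6353 0.1777 0.04  ]
[0.487  0.1856 0.04  ]
[ 0.6281 -0.0475]
[0.6383 0.1723]
[0.4885 0.1793]
hover [ 0.55814304 -0.00118753] end [0.56593843 0.16563043]
```

```bash
python3 -m crank '[{"dx":0.01,"dy":-0.06,"dz":0,"wx":0,"wy":0,"wz":0},{"dx":0.024,"dy":-0.12,"dz":0,"wx":0,"wy":0,"wz":0},{"dx":0.024,"dy":-0.155,"dz":0.03,"wx":0,"wy":0,"wz":0},{"dx":0.024,"dy":-0.155,"dz":0.09,"wx":0,"wy":0,"wz":0},{"dx":0.024,"dy":-0.155,"dz":0.13,"wx":0,"wy":0,"wz":0}]'
python3 -m crank '[{"dx":0,"dy":0,"dz":0,"wx":0,"wy":0,"wz":0},{"dx":0,"dy":0,"dz":0,"wx":0,"wy":0,"wz":0},{"dx":0,"dy":0,"dz":0,"wx":0,"wy":0,"wz":0},{"dx":0,"dy":0,"dz":0,"wx":0,"wy":0,"wz":0},{"dx":0,"dy":0,"dz":0,"wx":0,"wy":0,"wz":0}]' >/dev/null
python3 go.py .5575 -.0002 .0865 -.0467
```

```text
time_s: 5.6
position: [0.5593, -0.0076, 0.0954]
ee_rot: [0.0, 1.0, -0.023, -0.001]
wrist_force: [0.0, 0.0, -1.6]
grip_width: 0.0218
finger_force: 35.0
t 6.1 pos [ 0.5607 -0.0079  0.0987] d [-0.009  -0.0188  0.0304] w [-0.0001 -0.0014  0.0001] F [ 0.3  0.2 -2. ] gw 0.0219
```

```bash
python3 -m crank '[{"dx":-0.004,"dy":0,"dz":0.012,"wx":0,"wy":0,"wz":0},{"dx":-0.004,"dy":0,"dz":0.024,"wx":0,"wy":0,"wz":0},{"dx":-0.004,"dy":0,"dz":0.029,"wx":0,"wy":0,"wz":0},{"dx":-0.004,"dy":0,"dz":0.031,"wx":0,"wy":0,"wz":0},{"dx":-0.004,"dy":0,"dz":0.031,"wx":0,"wy":0,"wz":0}]'
python3 go.py .565 .165 .0865 -.0467
```

```text
time_s: 6.6
position: [0.5585, -0.0076, 0.0859]
ee_rot: [-0.0, 1.0, -0.023, -0.0]
wrist_force: [-2.0, -0.8, 5.7]
grip_width: 0.0219
finger_force: 35.0
t 6.6 pos [ 0.5585 -0.0076  0.0859] d [-0.0037 -0.4318 -0.0016] w [-0.0001  0.0007  0.0005] F [-2.  -0.8  5.7] gw 0.0219
```

```bash
python3 -m crank '[{"dx":0,"dy":-0.02,"dz":-0.001,"wx":0,"wy":0,"wz":0},{"dx":-0.001,"dy":-0.045,"dz":-0.001,"wx":0,"wy":0,"wz":0},{"dx":-0.001,"dy":-0.07,"dz":-0.001,"wx":0,"wy":0,"wz":0},{"dx":-0.001,"dy":-0.095,"dz":-0.001,"wx":0,"wy":0,"wz":0},{"dx":-0.001,"dy":-0.12,"dz":-0.001,"wx":0,"wy":0,"wz":0}]'
python3 -m crank '[{"dx":0,"dy":-0.025,"dz":0,"wx":0,"wy":0,"wz":0},{"dx":0,"dy":-0.05,"dz":0,"wx":0,"wy":0,"wz":0},{"dx":-0.001,"dy":-0.075,"dz":0,"wx":0,"wy":0,"wz":0},{"dx":-0.001,"dy":-0.1,"dz":0,"wx":0,"wy":0,"wz":0},{"dx":-0.001,"dy":-0.12,"dz":0,"wx":0,"wy":0,"wz":0}]'
python3 go.py .565 .165 .0865 -.0467
python3 - <<'E'
from h import *
cv2.imwrite("pics/s2.png",np.hstack([cv2.resize(get_image("scene")[100:250,300:550],(400,240)),cv2.resize(get_image("side")[220:400,180:480],(400,240))]))
E
```

```text
time_s: 7.1
position: [0.5606, 0.0417, 0.0859]
ee_rot: [-0.0, 1.0, -0.023, -0.0]
wrist_force: [-0.1, -0.1, -1.5]
grip_width: 0.0214
finger_force: 35.0
time_s: 7.6
position: [0.5625, 0.0894, 0.086]
ee_rot: [-0.0, 1.0, -0.023, -0.0]
wrist_force: [0.2, -0.9, -1.8]
grip_width: 0.0217
finger_force: 35.0
t 7.6 pos [0.5625 0.0894 0.086 ] d [-0.0024 -0.1892 -0.0012] w [-0.0001  0.      0.001 ] F [ 0.2 -0.9 -1.8] gw 0.0217
```

View pics/s2.png

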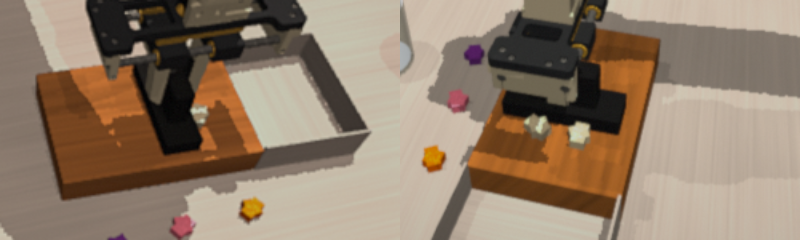

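Both chips ride ahead of the scraper (in the right half, at (537,125) and (580,133)). I continue over the edge.

```bash
python3 -m crank '[{"dx":0,"dy":-0.025,"dz":0,"wx":0,"wy":0,"wz":0},{"dx":-0.001,"dy":-0.05,"dz":0,"wx":0,"wy":0,"wz":0},{"dx":-0.001,"dy":-0.075,"dz":0,"wx":0,"wy":0,"wz":0},{"dx":-0.001,"dy":-0.1,"dz":0,"wx":0,"wy":0,"wz":0},{"dx":-0.001,"dy":-0.12,"dz":0,"wx":0,"wy":0,"wz":0}]' | head -2
python3 -m crank '[{"dx":0,"dy":-0.02,"dz":-0.001,"wx":0,"wy":0,"wz":0},{"dx":-0.001,"dy":-0.04,"dz":-0.001,"wx":0,"wy":0,"wz":0},{"dx":-0.001,"dy":-0.06,"dz":-0.001,"wx":0,"wy":0,"wz":0},{"dx":-0.001,"dy":-0.075,"dz":-0.001,"wx":0,"wy":0,"wz":0},{"dx":-0.001,"dy":-0.085,"dz":-0.001,"wx":0,"wy":0,"wz":0}]'
python3 - <<'E'
from h import *
cv2.imwrite("pics/s3.png",np.hstack([cv2.resize(get_image("scene")[100:250,300:550],(400,240)),cv2.resize(get_image("side")[220:400,180:480],(400,240))]))
E
python3 go.py .565 .165 .0865 -.0467
```

```text
time_s: 8.2
position: [0.5643, 0.1376, 0.086]
time_s: 8.7
position: [0.5655, 0.171, 0.0864]
ee_rot: [-0.0, 1.0, -0.023, -0.0]
wrist_force: [-0.6, 0.3, -1.5]
grip_width: 0.0217
finger_force: 35.0
t 8.8 pos [0.5654 0.1709 0.0864] d [-0.0004  0.0149 -0.0003] w [-0.0002  0.      0.0015] F [-0.1  0.2 -2.1] gw 0.0218
```

View pics/s3.png

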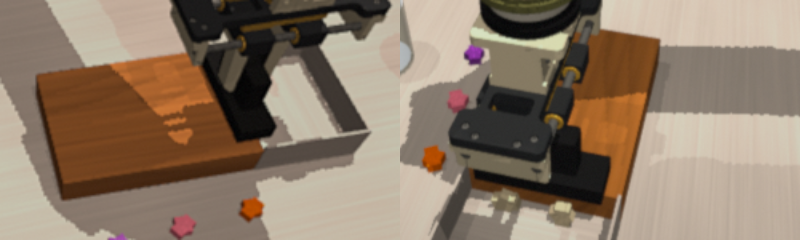

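Both chips are past the edge, in the tray, at (505,198) and (563,212) in the side half. I bring the scraper back to the board's middle and set it down.

```bash
python3 -m crank '[{"dx":0,"dy":0.03,"dz":-0.003,"wx":0,"wy":0,"wz":0},{"dx":0,"dy":0.09,"dz":-0.005,"wx":0,"wy":0,"wz":0},{"dx":0,"dy":0.16,"dz":-0.005,"wx":0,"wy":0,"wz":0},{"dx":0,"dy":0.23,"dz":-0.005,"wx":0,"wy":0,"wz":0},{"dx":0,"dy":0.265,"dz":-0.005,"wx":0,"wy":0,"wz":0}]' | head -2
python3 -m crank '[{"dx":0,"dy":0,"dz":0,"wx":0,"wy":0,"wz":0},{"dx":0,"dy":0,"dz":0.003,"wx":0,"wy":0,"wz":0},{"dx":0,"dy":0,"dz":0.006,"wx":0,"wy":0,"wz":0},{"dx":0,"dy":0,"dz":0.006,"wx":0,"wy":0,"wz":0},{"dx":0,"dy":0,"dz":0.006,"wx":0,"wy":0,"wz":0}]'
python3 - <<'E'
from h import *
cv2.imwrite("pics/s4.png",np.hstack([cv2.resize(get_image("scene")[100:250,300:550],(400,240)),cv2.resize(get_image("side")[220:400,180:480],(400,240))]))
E
```

```text
time_s: 9.3
position: [0.56, 0.0601, 0.0886]
time_s: 9.8
position: [0.5605, 0.0655, 0.0859]
ee_rot: [-0.0, 1.0, -0.022, -0.0]
wrist_force: [0.4, -0.8, -1.0]
grip_width: 0.0217
finger_force: 35.0
```

View pics/s4.png

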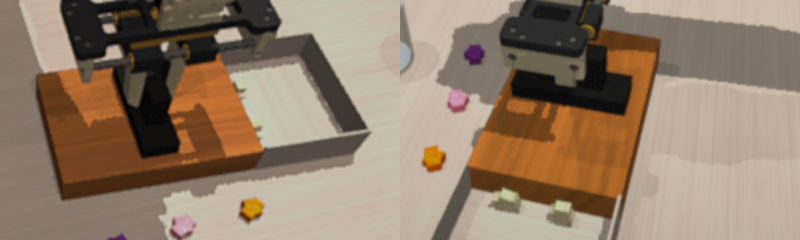

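The scraper is on the board and the chips are in the tray by the step. I press lightly, release and retreat.

```bash
python3 -m crank '[{"dx":0,"dy":0,"dz":0.001,"wx":0,"wy":0,"wz":0},{"dx":0,"dy":0,"dz":0.001,"wx":0,"wy":0,"wz":0},{"dx":0,"dy":0,"dz":0.001,"wx":0,"wy":0,"wz":0},{"dx":0,"dy":0,"dz":0.001,"wx":0,"wy":0,"wz":0},{"dx":0,"dy":0,"dz":0.001,"wx":0,"wy":0,"wz":0}]' | tail -3
python3 -m crank '[{"dx":0,"dy":0,"dz":0,"wx":0,"wy":0,"wz":0},{"dx":0,"dy":0,"dz":0,"wx":0,"wy":0,"wz":0},{"dx":0,"dy":0,"dz":0,"wx":0,"wy":0,"wz":0},{"dx":0,"dy":0,"dz":0,"wx":0,"wy":0,"wz":0},{"dx":0,"dy":0,"dz":0,"wx":0,"wy":0,"wz":0}]' 80 >/dev/null
python3 -m crank '[{"dx":0,"dy":0,"dz":0,"wx":0,"wy":0,"wz":0},{"dx":0,"dy":0,"dz":0,"wx":0,"wy":0,"wz":0},{"dx":0,"dy":0,"dz":-0.03,"wx":0,"wy":0,"wz":0},{"dx":0,"dy":0,"dz":-0.1,"wx":0,"wy":0,"wz":0},{"dx":0,"dy":0,"dz":-0.2,"wx":0,"wy":0,"wz":0}]'
python3 -m crank '[{"dx":-0.05,"dy":0.05,"dz":-0.1,"wx":0,"wy":0,"wz":0},{"dx":-0.05,"dy":0.15,"dz":-0.2,"wx":0,"wy":0,"wz":0},{"dx":-0.05,"dy":0.25,"dz":-0.25,"wx":0,"wy":0,"wz":0},{"dx":-0.05,"dy":0.35,"dz":-0.25,"wx":0,"wy":0,"wz":0},{"dx":-0.05,"dy":0.4,"dz":-0.25,"wx":0,"wy":0,"wz":0}]' | head -2
python3 - <<'E'
from h import *
b=np.load("b.npy");c,s=np.cos(b[2]),np.sin(b[2]);M=np.array([[c,-s],[s,c]])
A=get_image("scene");S=get_image("side")
for cam in("scene","side"):
    for d in regions_of(cam,"chip1"): print(cam,round(d["conf"],2),np.round(d["position"]),[(M.T@(ray(cam,d["position"],z)[:2]-b[:2])).round(3) for z in(.012,.045)])
cv2.imwrite("pics/s5.png",np.hstack([cv2.resize(A[100:250,300:550],(400,240)),cv2.resize(S[220:400,180:480],(400,240))]))
E
```

```text
wrist_force: [-1.2, 2.8, 5.0]
grip_width: 0.0217
finger_force: 35.0
time_s: 11.4
position: [0.5595, 0.0642, 0.1658]
ee_rot: [0.0, 1.0, -0.023, -0.002]
wrist_force: [0.8, 0.4, -0.3]
grip_width: 0.0745
finger_force: 0.0
time_s: 11.9
position: [0.5328, -0.0985, 0.268]
scene 0.61 [461. 179.] [array([0.027, 0.133]), array([0.048, 0.114])]
scene 0.61 [415. 242.] [array([0.134, 0.008]), array([ 0.148, -0.004])]
scene 0.53 [371. 253.] [array([ 0.139, -0.069]), array([ 0.153, -0.077])]
scene 0.46 [456. 232.] [array([0.128, 0.083]), array([0.143, 0.066])]
scene 0.45 [449. 157.] [array([-0.025,  0.129]), array([-0.002,  0.11 ])]
side 0.79 [303. 380.] [array([-0.023,  0.123]), array([-0.029,  0.144])]
side 0.57 [232. 265.] [array([ 0.138, -0.045]), array([ 0.122, -0.014])]
side 0.53 [256. 371.] [array([0.037, 0.124]), array([0.027, 0.145])]
side 0.46 [223. 296.] [array([0.126, 0.018]), array([0.111, 0.045])]
```

View pics/s5.png

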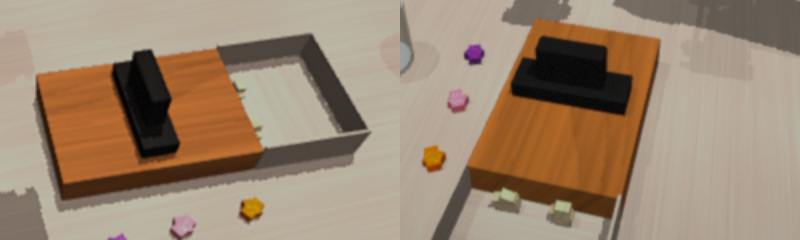

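The scraper stands flat on the cleared board. Both views put the chips on the tray floor at board y ≈ 0.125, and the gripper is clear. I hand it in.

```bash
python3 -c "
from cell import *
print(job_done())"
```

```text
the job is handed in; nothing more can be done
None
```

Both chips are swept into the steel tray, the scraper stands flat and released on the cleared board, and the job was handed in at about 12 s of the 42 s allowed.

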